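# Make up a washer stack by weight on a spring scale

### The job

Make up a stack of washers by weight: thread the loose steel washers from the rubber mat, one at a time, flat onto the upright pin on the scale's pan, letting go and reading the dial after each, until the pointer rests between the two limit tabs at the top of the dial; leave any washers that are not needed where they lie. The pin is clamped somewhere along the pan's slot, so find it by feel, and set each washer down without dropping it: the scale must never be loaded or knocked with more than 25 N. Do not disturb the other things on the bench.

Things in the scene. Friction and masses are not known exactly. Their poses are not given: they have to be found in the camera images.
- scale: grey counter spring scale, fixed on the bench, 140 mm wide, with a sloped round dial (92 mm) facing the robot and a flat steel pan above it. Origin: on the bench under the pan's centre. x: away from the dial, y: along the pan's slot, z up. Above the pan only the pin stands up.
- pan_top (a point): centre of the pan's top surface; axes as scale. Pan 110 mm along x, 120 mm along y, without rim. It rides on a damped vertical spring of 550 N/m: unloaded its top is 138 mm above the bench; it sinks 2.9 mm per washer and yields to a push likewise, springing back, down to a hard stop 22 mm below unloaded.
- slot_end (a point): point on the pan's top, on the slot's centre line, 12.5 mm to the -y side of pan_top; axes as scale, moves with the pan. A plain upright pin, 10 mm in diameter, flat top 52 mm above the pan, stands on the slot's line (x = 0) anywhere from 3 to 22 mm from here along +y; where is not measured. It stays put under 15 N sideways. Washers rest on its foot collar, 22 mm wide, 6 mm high.
- pointer (a joint): dial pointer, rad, grows clockwise (seen from the robot) with load, 0.154 rad per mm of pan travel. Straight up is 2.23; two dark raised limit tabs on the rim are at 1.95 and 2.51 (16 degrees left and right of straight up). Starts at 0.8 to 1.4, left of the left tab (not tared). Each washer adds 0.40 to 0.48, so two or three are needed. Settles in 0.5 s.
- washer_0_center (a point): centre (half-way up) of loose steel washer 0 of 4, all alike: 54 mm outside diameter, 13 mm hole, 10 mm thick, about 160 g; lies flat on a 3 mm thick rubber mat on the bench to the right of the scale. z axis: its hole's axis.
- washer_1_center (a point): centre (half-way up) of loose steel washer 1 of 4, all alike: 54 mm outside diameter, 13 mm hole, 10 mm thick, about 160 g; lies flat on a 3 mm thick rubber mat on the bench to the right of the scale. z axis: its hole's axis.
- washer_2_center (a point): centre (half-way up) of loose steel washer 2 of 4, all alike: 54 mm outside diameter, 13 mm hole, 10 mm thick, about 160 g; lies flat on a 3 mm thick rubber mat on the bench to the right of the scale. z axis: its hole's axis.
- washer_3_center (a point): centre (half-way up) of loose steel washer 3 of 4, all alike: 54 mm outside diameter, 13 mm hole, 10 mm thick, about 160 g; lies flat on a 3 mm thick rubber mat on the bench to the right of the scale. z axis: its hole's axis.
- bearing: bearing: plain steel ball bearing ring, 65 mm across, 18 mm high, lying flat on the bench beyond the mat; bystander. Origin: centre of its underside.
- wood_block: wood block: 48x68x22 mm, lying on the bench beyond the mat; bystander. Origin: centre of its underside.
- scrub_brush: scrub brush: 38x85x32 mm, lying on the bench on the robot's side of the mat; bystander. Origin: centre of its underside.
Mind the look-alikes: they are no part of the job. Leave any turquoise look-alike of the part that bears washer_2_center alone. Leave any green or red look-alike of the part that bears washer_0_center alone.

How it is judged:
On the way:
1. a first washer is on the pin and let go, and the pointer rests still short of the left tab (((x of washer_0_center in the frame of slot_end between -0.004 and 0.004 m and y of washer_0_center in the frame of slot_end between -0.001 and 0.027 m and z of washer_0_center in the frame of slot_end between 0.006 and 0.046 m and angle between washer_0_center's own z axis and vertical below 0.1 rad) or (x of washer_1_center in the frame of slot_end between -0.004 and 0.004 m and y of washer_1_center in the frame of slot_end between -0.001 and 0.027 m and z of washer_1_center in the frame of slot_end between 0.006 and 0.046 m and angle between washer_1_center's own z axis and vertical below 0.1 rad) or (x of washer_2_center in the frame of slot_end between -0.004 and 0.004 m and y of washer_2_center in the frame of slot_end between -0.001 and 0.027 m and z of washer_2_center in the frame of slot_end between 0.006 and 0.046 m and angle between washer_2_center's own z axis and vertical below 0.1 rad) or (x of washer_3_center in the frame of slot_end between -0.004 and 0.004 m and y of washer_3_center in the frame of slot_end between -0.001 and 0.027 m and z of washer_3_center in the frame of slot_end between 0.006 and 0.046 m and angle between washer_3_center's own z axis and vertical below 0.1 rad)) and value of joint pointer below 1.93 rad and velocity of joint pointer below 0.3 rad/s and contact force between the fingers and anything else below 0.5 N), for 0.1 s.
At the end, for the whole second after the job is handed in: The pointer rests between the two limit tabs (1.95 to 2.51 rad). Every washer is either threaded on the pin and flat (within 0.1 rad; centre within 4 mm of the slot's centre line, 6 to 46 mm above the pan's top) or a spare that lies flat within 30 mm of where it lay. Nothing is held (value of joint pointer between 1.95 and 2.51 rad and velocity of joint pointer between -0.1 and 0.1 rad/s and contact force between the fingers and anything else below 0.5 N and ((x of washer_0_center in the frame of slot_end between -0.004 and 0.004 m and y of washer_0_center in the frame of slot_end between -0.001 and 0.027 m and z of washer_0_center in the frame of slot_end between 0.006 and 0.046 m and angle between washer_0_center's own z axis and vertical below 0.1 rad) or (distance of washer_0_center from where it was at the start of the episode below 0.03 m and angle between washer_0_center's own z axis and vertical below 0.1 rad)) and ((x of washer_1_center in the frame of slot_end between -0.004 and 0.004 m and y of washer_1_center in the frame of slot_end between -0.001 and 0.027 m and z of washer_1_center in the frame of slot_end between 0.006 and 0.046 m and angle between washer_1_center's own z axis and vertical below 0.1 rad) or (distance of washer_1_center from where it was at the start of the episode below 0.03 m and angle between washer_1_center's own z axis and vertical below 0.1 rad)) and ((x of washer_2_center in the frame of slot_end between -0.004 and 0.004 m and y of washer_2_center in the frame of slot_end between -0.001 and 0.027 m and z of washer_2_center in the frame of slot_end between 0.006 and 0.046 m and angle between washer_2_center's own z axis and vertical below 0.1 rad) or (distance of washer_2_center from where it was at the start of the episode below 0.03 m and angle between washer_2_center's own z axis and vertical below 0.1 rad)) and ((x of washer_3_center in the frame of slot_end between -0.004 and 0.004 m and y of washer_3_center in the frame of slot_end between -0.001 and 0.027 m and z of washer_3_center in the frame of slot_end between 0.006 and 0.046 m and angle between washer_3_center's own z axis and vertical below 0.1 rad) or (distance of washer_3_center from where it was at the start of the episode below 0.03 m and angle between washer_3_center's own z axis and vertical below 0.1 rad))); the robot touches nothing.
It fails at once if the scale is loaded or knocked with more than 25 N (contact force between scale and anything else above 25 N).
It fails at once if the bearing is disturbed (moved by more than 20 mm) (distance of bearing from where it was at the start of the episode above 0.02 m).
It fails at once if the wood block is disturbed (moved by more than 20 mm) (distance of wood_block from where it was at the start of the episode above 0.02 m).
It fails at once if the scrub brush is disturbed (moved by more than 20 mm) (distance of scrub_brush from where it was at the start of the episode above 0.02 m).
It also fails if it takes over 72 s, if anything falls off the work surface, if the arm or the gripper's body presses on something with over 40 N, if the wrist force passes 120 N, or if a joint passes its speed limit or range.

### The arm

A 7-joint arm with a two-finger parallel gripper is mounted at the origin on a cart in front of the work surface, level with it; the furniture and walls round the work are solid. World frame = base frame: x ahead of the robot, y to its left, z up, the work surface at z = 0. Lengths are in m, angles in rad, forces in N, time in s.
With the tool pointing down it reaches from about 0.35 to 0.9 m from the base axis. Payload 8.1 kg.
Tool frame: the origin (TCP) lies on the centre line of the jaws, within the pads' length; the fingertips stand 22 mm ahead of it and the grasp point (between the pads) lies 3 mm ahead of it (env.tcp_to_tips is the distance from the TCP to the fingertips, in m); z points along the fingers, y is the line along which they close (so a half turn about z gives the same grasp; the last joint's range is limited). The gripper opens to 92 mm and grips with 3 to 60 N. Pads are 19 mm wide; open, the fingers measure 130 mm over their backs; the gripper's body (75 mm by 190 mm) begins 47 mm behind the grasp point.
Start: joints at [-1.312, 0.434, 0.025, 1.573, -0.012, 1.134, -0.075], TCP at [0.221, 0.585, 0.249] pointing down, gripper open.
Joint ranges: [-2.62, 2.62], [-0.44, 2.09], [-1.27, 1.32], [0.08, 2.57], [-1.32, 4.46], [0.12, 2], [-2.74, 2.74]. Speed limits (rad/s): [2.22, 2.22, 3.01, 3.01, 3.14, 3.14, 3.14].

### API

Orientations are given as [roll, pitch, yaw] about the fixed x, y, z axes, in that order (R = Rz(yaw) Ry(pitch) Rx(roll)).
In Python, from rig import env, capture gives the robot as it stands.
- The arm moves only by the tool send_rows, never from a script. Its argument "plan" is a list that holds one entry, the list of rows, each a list of 7 numbers: the shift along the tool's x, y, z in m, then the turn, a rotation vector about the tool's x, y, z in rad, then the finger opening in m, from 0 to 0.0918. In form: [[[x, y, z, wx, wy, wz, hand], ...]]. A call has 1 to 5 rows; each row is the pose to reach, as a shift and turn from the pose commanded when the call began, along the tool's axes at that moment; what a row does not reach only later rows make up. A row lasts 1/10 s, in which the tool goes at most 50 mm and 8.59 degrees, less where a joint would pass 70% of its speed; a pose out of reach is approached as far as the arm can. A call with a gripper value outside its range is refused whole. The fingers move at their own pace and stop on an object; "newtons" is the grip in N (left out, the last holds). Time passes only in rows, so rows that repeat a pose let the fingers close. It gives the time, the measured TCP pose, the force, the opening and the grip force at its end, in the units of the state.
- env.read_state(): the state, without advancing time (a new reading comes with each control period).
- capture(name): name is "scene" or "side" or "wrist"; returns a dict with "image" (420x560x3 uint8, blue, green, red), "range_z" (420x560 float32, m along the optical axis (not along the pixel's ray), 0 where there is no reading), "vertical_fov" (degrees; the focal length in pixels is half the picture's height over the tangent of half this angle, whatever the lens; pixels are square), "cx", "cy" (the principal point, pixels), "dist_coeffs" ([k1, k2, p1, p2, k3] as OpenCV has them; the pictures are not rectified), "world_from_camera" (4x4, takes a point from camera to world coordinates). Camera axes: x right, y up, looking along -z (the intrinsics and any distortion apply to the point x, -y, -z); pixel columns grow to the right and rows downward; lengths in m; the calibration is good to about 2 mm. A picture is of the moment at which its call begins.
- env.job_done(): hands the job in; it is judged then, once.
The state is a dict: "clock": time; "joints": joint angles; "qvel": joint speeds; "effort": joint torques, N m; "tool_pos": TCP position; "orientation": TCP orientation; "contact_force": force on the tool from outside, world axes, zero at the start; "wrist_torque": the same for the moment, N m; "finger_gap": finger opening in m; "finger_force": force on a finger pad.
Only numpy, scipy, OpenCV 4.12 (cv2) and the standard library are available. Lean on these libraries where they do the work, as an engineer would, in place of code of your own. Each camera call takes 0.05 s, during which the arm holds its last target. There are 200 camera calls.

## Working session

There is one attempt and no reset: what is moved stays moved. The work goes in short steps, Python scripts to look and compute and a tool call to move; the robot and the scene stay as the last step left them, time stands still between calls to the robot, and variables do not carry over. Pictures are saved under pics/ and viewed, at most 10 in all, crops included, and the job is handed in when it is done.

Besides the shell and the picture viewer there is one more tool, called after "Call:" by a JSON object that holds its "fn" and its "kwargs", one argument or row to a line. send_rows: Moves the arm, as the interface text tells. Its arguments: {"type":"object","properties":{"plan":{"type":"array","items":{"type":"array","items":{"type":"array","items":{"type":"number"}}}},"newtons":{"type":"number"}},"required":["plan"]}

```bash
ls; mkdir -p pics; cat > h.py <<'E'
import numpy as np, cv2
from rig import env, capture
def K(c):
    f=210/np.tan(np.radians(c["vertical_fov"])/2)
    return np.array([[f,0,c["cx"]],[0,f,c["cy"]],[0,0,1]])
def ray(c,u,v):
    p=cv2.undistortPoints(np.array([[[u,v]]],float),K(c),np.array(c["dist_coeffs"],float))[0,0]
    T=np.array(c["world_from_camera"]); return T[:3,3],T[:3,:3]@np.array([p[0],-p[1],-1])
def atz(c,u,v,z):
    o,d=ray(c,u,v); return o+d*(z-o[2])/d[2]
def pt(c,u,v):
    o,d=ray(c,u,v); return o+d*c["range_z"][int(round(v)),int(round(u))]
def cloud(c):
    h,w=c["range_z"].shape; uu,vv=np.meshgrid(np.arange(w),np.arange(h))
    p=cv2.undistortPoints(np.stack([uu,vv],-1).reshape(-1,1,2).astype(float),K(c),np.array(c["dist_coeffs"],float)).reshape(h,w,2)
    z=c["range_z"]; T=np.array(c["world_from_camera"])
    P=np.stack([p[...,0]*z,-p[...,1]*z,-z],-1)@T[:3,:3].T+T[:3,3]; P[z==0]=np.nan; return P
E
python3 - <<'E'
from h import *
import pickle
c1=capture("scene");c2=capture("side")
pickle.dump((c1,c2),open("c.pkl","wb"))
cv2.imwrite("pics/a.png",c1["image"]);cv2.imwrite("pics/b.png",c2["image"])
s=env.read_state();print({k:np.round(v,3) for k,v in s.items()},env.tcp_to_tips)
for c in(c1,c2):print(np.round(c["world_from_camera"],3),c["vertical_fov"])
E
```

```text
pics
{'clock': np.float64(0.1), 'joints': array([-1.312,  0.435,  0.025,  1.574, -0.012,  1.134, -0.075]), 'qvel': array([ 0.   , -0.001, -0.001, -0.004, -0.002,  0.   , -0.001]), 'effort': array([ 4.0000e-03, -6.6913e+01,  9.8900e-01, -3.1515e+01, -6.0000e-02,
        3.7000e-02,  0.0000e+00]), 'tool_pos': array([0.221, 0.584, 0.248]), 'orientation': array([-3.14,  0.  ,  2.78]), 'contact_force': array([-0.454, -0.616, -0.697]), 'wrist_torque': array([-0.007, -0.022,  0.008]), 'finger_force': np.float64(0.0), 'finger_gap': np.float64(0.092)} 0.022
[[ 0.848  0.404 -0.344  0.124]
 [-0.531  0.639 -0.557 -0.619]
 [-0.005  0.655  0.756  0.956]
 [ 0.     0.     0.     1.   ]] 49.15452487180689
[[-1.    -0.012  0.023  0.538]
 [ 0.026 -0.361  0.932  0.904]
 [-0.002  0.933  0.361  0.462]
 [ 0.     0.     0.     1.   ]] 57.39602015397528
```

View pics/a.png

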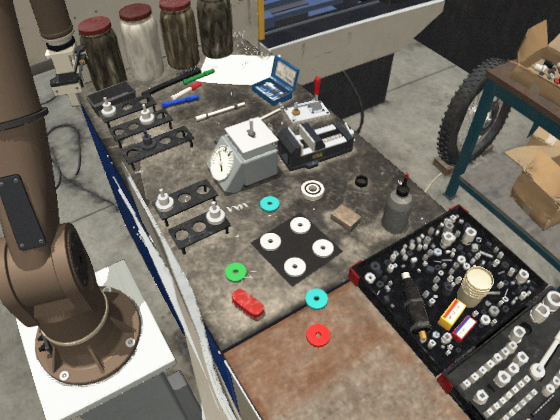

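View pics/b.png

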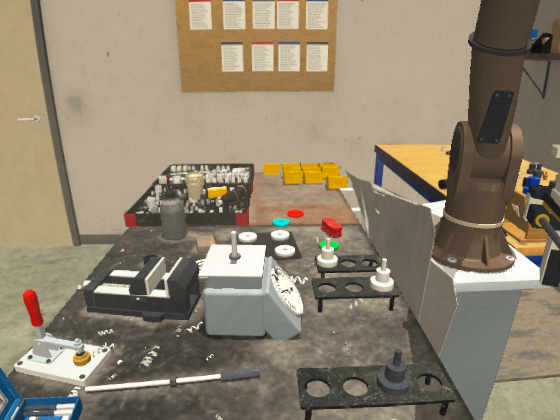

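The scene view shows four plain steel washers on the black mat at (300,225), (271,241), (323,248) and (294,267). Look-alikes are turquoise at (269,204) and (316,298), green at (235,271), red at (318,335), and the bearing ring at (313,189). I choose the four plain ones on the mat. The scale is at (245,155) with its pin near (251,128); in the side view the pin is at (234,246).

```bash
python3 - <<'E'
from h import *
import pickle
c1,c2=pickle.load(open("c.pkl","rb"))
P=cloud(c1)
for u,v in[(300,225),(271,241),(323,248),(294,267)]:
    Q=P[v-18:v+18,u-18:u+18].reshape(-1,3); I=c1["image"][v-18:v+18,u-18:u+18].reshape(-1,3).astype(int)
    m=(abs(Q[:,2]-.013)<.005)&(I.min(1)>110)
    (cx,cy),r=cv2.minEnclosingCircle(Q[m][:,:2].astype(np.float32))
    vv,uu=np.nonzero((m).reshape(36,36)); 
    (a,b),(w,h),t=cv2.fitEllipse(cv2.convexHull(np.stack([uu,vv],-1).astype(np.float32)))
    print(u,v,m.sum(),np.round([cx,cy,r],4),np.median(Q[m][:,2]),"ell",np.round(atz(c1,a+u-18,b+v-18,.013),4),w,h)
for c in(c1,c2):
    P=cloud(c);Q=P.reshape(-1,3)
    m=(abs(Q[:,2]-.138)<.006)&(Q[:,0]>.3)&(Q[:,0]<.8)&(abs(Q[:,1])<.4)
    q=Q[m]; print(m.sum(),np.median(q,0),cv2.minAreaRect(q[:,:2].astype(np.float32)))
    m=(Q[:,2]>.15)&(Q[:,2]<.2)&(np.hypot(*(Q[:,:2]-np.median(q,0)[:2]).T)<.06)
    print("pin",m.sum(),Q[m].mean(0) if m.any() else 0, Q[m][:,2].max() if m.any() else 0, Q[m].min(0),Q[m].max(0))
i=c1["image"][95:285,190:350]
cv2.imwrite("pics/c.png",cv2.resize(i,None,fx=3.1,fy=3.1,interpolation=cv2.INTER_CUBIC))
i=c2["image"][220:350,190:310]
cv2.imwrite("pics/d.png",cv2.resize(i,None,fx=4.5,fy=4.5,interpolation=cv2.INTER_CUBIC))
E
```

```text
300 225 255 [ 0.588  -0.0236  0.0511] 0.01235640309909447 ell [ 0.5894 -0.0213  0.013 ] 18.33773422241211 33.84938049316406
271 241 245 [ 0.4939 -0.0029  0.0275] 0.012160229366147135 ell [ 0.4938 -0.0052  0.013 ] 17.28234100341797 19.347196578979492
323 248 281 [ 0.593  -0.0714  0.049 ] 0.01277741198973581 ell [ 0.5963 -0.0749  0.013 ] 19.74155044555664 35.60420608520508
294 267 295 [ 0.5045 -0.1037  0.0282] 0.0123602620409341 ell [ 0.5023 -0.1045  0.013 ] 18.843339920043945 21.138620376586914
138 [0.60422533 0.25974958 0.13298201] ((0.6634869575500488, 0.08326394855976105), (0.11551517248153687, 0.503174364566803), 20.42803382873535)
pin 36 [0.60145099 0.26308885 0.1664777 ] 0.18275418399358834 [0.59626414 0.25857893 0.15071275] [0.60730089 0.26818306 0.18275418]
79 [0.60101153 0.27265227 0.13567495] ((0.6876705884933472, 0.07492868602275848), (0.03445686772465706, 0.44727227091789246), 25.86338996887207)
pin 98 [0.60061007 0.27120204 0.16806408] 0.1828555264900968 [0.59602429 0.26476377 0.1504138 ] [0.60602542 0.27446012 0.18285553]
```

View pics/c.png

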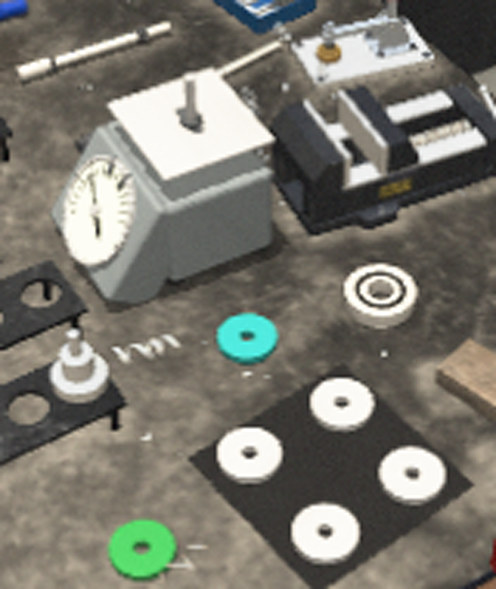

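View pics/d.png

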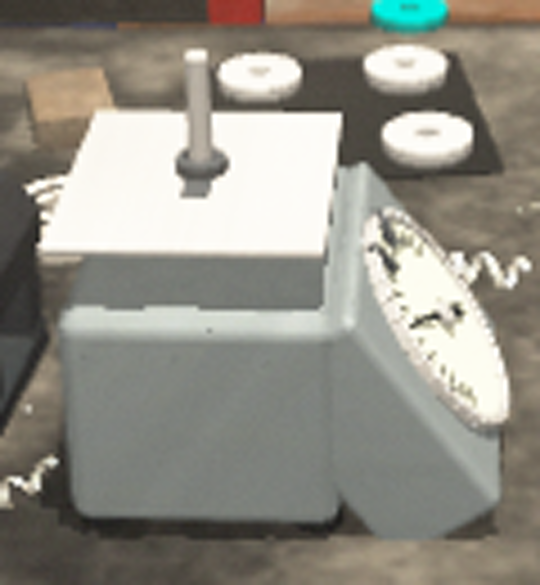

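The crops show hole centres of the steel washers at crop c (342,402), (250,453), (413,473) and (325,531). Pan corners are at (108,105), (215,68), (273,140) and (168,178). The pin top is at (190,78) in crop c and (197,53) in crop d. The pointer is left of straight up.

```bash
python3 - <<'E'
from h import *
import pickle
c1,c2=pickle.load(open("c.pkl","rb"))
f=lambda a,b,z:np.round(atz(c1,190+(a+.5)/3.1-.5,95+(b+.5)/3.1-.5,z),4)
g=lambda a,b,z:np.round(atz(c2,190+(a+.5)/4.5-.5,220+(b+.5)/4.5-.5,z),4)
for p in[(342,402),(250,453),(413,473),(325,531)]:print("w",f(*p,.013))
for p in[(260,75),(406,68),(427,138)]:print("w side",g(*p,.013))
print("green",f(142,548,.01),"turq",f(247,337,.01),"bearing",f(381,290,.018),"block",f(485,370,.022))
pc=[f(*p,.138) for p in[(108,105),(215,68),(273,140),(168,178)]];print(pc,np.mean(pc,0))
pd=[g(*p,.138) for p in[(98,112),(342,112),(326,252),(38,252)]];print(pd,np.mean(pd,0))
print("pin",f(190,79,.19),g(196,53,.19))
E
```

```text
w [ 0.5902 -0.0007  0.013 ]
w [ 0.4948 -0.0051  0.013 ]
w [ 0.5972 -0.0944  0.013 ]
w [ 0.5041 -0.1033  0.013 ]
w side [ 0.596  -0.0818  0.013 ]
w side [ 0.5043 -0.0897  0.013 ]
w side [0.4955 0.009  0.013 ]
green [ 0.3737 -0.0379  0.01  ] turq [0.5622 0.1086 0.01  ] bearing [0.6922 0.0862 0.018 ] block [ 0.7107 -0.0433  0.022 ]
[array([0.5453, 0.3187, 0.138 ]), array([0.6552, 0.3131, 0.138 ]), array([0.6453, 0.1966, 0.138 ]), array([0.5422, 0.2026, 0.138 ])] [0.597   0.25775 0.138  ]
[array([0.6483, 0.2295, 0.138 ]), array([0.5429, 0.2323, 0.138 ]), array([0.5488, 0.3505, 0.138 ]), array([0.655 , 0.3481, 0.138 ])] [0.59875 0.2901  0.138  ]
pin [0.5952 0.2522 0.19  ] [0.5992 0.2857 0.19  ]
```

Call:
{"fn": "send_rows", "kwargs": {
  "plan": [
    [[-0.036, -0.027, 0, 0, 0, -0.072, 0.075], [-0.072, -0.054, 0, 0, 0, -0.144, 0.075], [-0.108, -0.081, 0, 0, 0, -0.216, 0.075], [-0.144, -0.108, 0, 0, 0, -0.288, 0.075], [-0.18, -0.135, 0, 0, 0, -0.36, 0.075]]
  ],
  "newtons": 20
}}

```text
clock: 0.6
tool_pos: [0.3424, 0.3927, 0.2485]
orientation: [-3.141, -0.0, -3.14]
contact_force: [1.0, 0.6, 0.0]
finger_gap: 0.0752
finger_force: 0.0
```

Call:
{"fn": "send_rows", "kwargs": {
  "plan": [
    [[-0.025, -0.0394, 0, 0, 0, 0, 0.075], [-0.05, -0.079, 0, 0, 0, 0, 0.075], [-0.075, -0.118, 0, 0, 0, 0, 0.075], [-0.1, -0.158, 0, 0, 0, 0, 0.075], [-0.125, -0.197, 0, 0, 0, 0, 0.075]]
  ]
}}

```text
clock: 1.1
tool_pos: [0.467, 0.1954, 0.2487]
orientation: [-3.142, -0.0, 3.14]
contact_force: [1.5, 0.1, -0.6]
finger_gap: 0.0748
finger_force: 0.0
```

Call:
{"fn": "send_rows", "kwargs": {
  "plan": [
    [[-0.025, -0.0394, 0.01, 0, 0, 0, 0.075], [-0.05, -0.079, 0.03, 0, 0, 0, 0.075], [-0.075, -0.118, 0.05, 0, 0, 0, 0.075], [-0.1, -0.158, 0.07, 0, 0, 0, 0.075], [-0.125, -0.197, 0.09, 0, 0, 0, 0.075]]
  ]
}}

```text
clock: 1.6
tool_pos: [0.5901, 0.0008, 0.159]
orientation: [3.142, -0.0, 3.14]
contact_force: [0.5, 0.8, 0.3]
finger_gap: 0.0751
finger_force: 0.0
```

```bash
python3 - <<'E'
from h import *
import pickle
c=capture("wrist");pickle.dump(c,open("w.pkl","wb"));cv2.imwrite("pics/e.png",c["image"])
print(np.round(c["world_from_camera"],3),c["vertical_fov"],env.read_state()["tool_pos"])
E
```

```text
[[ 0.001 -0.965 -0.261  0.521]
 [ 1.     0.     0.001  0.001]
 [-0.001 -0.261  0.965  0.295]
 [ 0.     0.     0.     1.   ]] 63.185267521112955 [ 0.59190833 -0.00828019  0.15595926]
```

View pics/e.png

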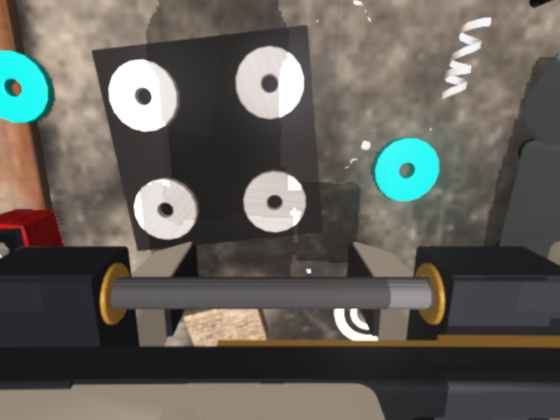

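Wrist view: holes of the plain washers at (274,202), (270,84), (166,210) and (144,97); turquoise ones at (407,170) and (14,87). Fingertips are at about (192,245) and (358,245).

```bash
python3 - <<'E'
from h import *
import pickle
c=pickle.load(open("w.pkl","rb"))
for p in[(274,202),(270,84),(166,210),(144,97)]:
    print(np.round(atz(c,*p,.013),4), np.round(pt(c,p[0]+20,p[1]),4))
for _ in range(3):
    s=env.read_state();print(s["clock"],s["tool_pos"])
c=capture("wrist");s=env.read_state();print(s["clock"],s["tool_pos"],np.array(c["world_from_camera"])[:3,3])
I=c["image"][185:220,255:292];print()
E
```

```text
[0.5903 0.0026 0.013 ] [0.5904 0.0197 0.0128]
[ 0.4959 -0.0006  0.013 ] [0.4959 0.015  0.0133]
[ 0.5973 -0.0897  0.013 ] [ 0.5972 -0.0725  0.0136]
[ 0.5056 -0.0993  0.013 ] [ 0.5056 -0.0833  0.0144]
1.65 [ 0.59190833 -0.00828019  0.15595926]
1.65 [ 0.59190833 -0.00828019  0.15595926]
1.65 [ 0.59190833 -0.00828019  0.15595926]
1.7 [ 0.59022668 -0.00535473  0.15702511] [ 0.52269358 -0.0065559   0.29227744]
```

Call:
{"fn": "send_rows", "kwargs": {
  "plan": [
    [[0, 0.001, 0.03, 0, 0, 0, 0.075], [0, 0.002, 0.06, 0, 0, 0, 0.075], [0, 0.002, 0.085, 0, 0, 0, 0.075], [0, 0.002, 0.1, 0, 0, 0, 0.075], [0, 0.002, 0.105, 0, 0, 0, 0.075]]
  ]
}}

```text
clock: 2.2
tool_pos: [0.5881, 0.0047, 0.053]
orientation: [-3.141, -0.004, 3.14]
contact_force: [-0.8, -0.1, 0.9]
finger_gap: 0.0751
finger_force: 0.0
```

Call:
{"fn": "send_rows", "kwargs": {
  "plan": [
    [[0, 0, 0.005, 0, 0, 0, 0.075], [0, 0, 0.01, 0, 0, 0, 0.075], [0, 0, 0.015, 0, 0, 0, 0.075], [0, 0, 0.02, 0, 0, 0, 0.075], [0, 0, 0.02, 0, 0, 0, 0.075]]
  ]
}}

```text
clock: 2.7
tool_pos: [0.5893, 0.0045, 0.0345]
orientation: [3.142, -0.001, 3.14]
contact_force: [0.3, 0.4, 0.3]
finger_gap: 0.0752
finger_force: 0.0
```

Call:
{"fn": "send_rows", "kwargs": {
  "plan": [
    [[0, 0, 0, 0, 0, 0, 0.075], [0, 0, 0.0, 0, 0, 0, 0.075], [0, 0, 0.0, 0, 0, 0, 0.075], [0, 0, 0.0, 0, 0, 0, 0.075], [0, 0, 0.0, 0, 0, 0, 0.075]]
  ]
}}

```text
clock: 3.2
tool_pos: [0.5896, 0.0045, 0.035]
orientation: [3.142, 0.0, 3.14]
contact_force: [-0.1, -0.7, -0.8]
finger_gap: 0.0749
finger_force: 0.0
```

Call:
{"fn": "send_rows", "kwargs": {
  "plan": [
    [[0, -0.001, 0.003, 0, 0, 0, 0.075], [0, -0.002, 0.006, 0, 0, 0, 0.075], [0, -0.002, 0.0085, 0, 0, 0, 0.075], [0, -0.002, 0.0085, 0, 0, 0, 0.075], [0, -0.002, 0.0085, 0, 0, 0, 0.062]]
  ]
}}

```text
clock: 3.7
tool_pos: [0.5895, 0.0025, 0.0263]
orientation: [3.142, -0.0, 3.14]
contact_force: [0.8, -0.4, -0.3]
finger_gap: 0.0704
finger_force: 0.0
```

Call:
{"fn": "send_rows", "kwargs": {
  "plan": [
    [[0, 0, 0, 0, 0, 0, 0.045], [0, 0, 0, 0, 0, 0, 0.045], [0, 0, 0.0, 0, 0, 0, 0.045], [0, 0, 0.0, 0, 0, 0, 0.045], [0, 0, 0.0, 0, 0, 0, 0.045]]
  ],
  "newtons": 20
}}

```text
clock: 4.2
tool_pos: [0.5896, 0.0025, 0.0265]
orientation: [3.142, 0.0, 3.14]
contact_force: [-1.0, -0.5, 0.2]
finger_gap: 0.0527
finger_force: 20.0
```

Call:
{"fn": "send_rows", "kwargs": {
  "plan": [
    [[0, 0, -0.01, 0, 0, 0, 0.045], [0, 0, -0.05, 0, 0, 0, 0.045], [0, 0, -0.095, 0, 0, 0, 0.045], [0, 0, -0.14, 0, 0, 0, 0.045], [0, 0, -0.185, 0, 0, 0, 0.045]]
  ],
  "newtons": 40
}}

```text
clock: 4.7
tool_pos: [0.589, 0.0023, 0.2139]
orientation: [-3.142, -0.0, 3.139]
contact_force: [0.5, -0.3, -0.9]
finger_gap: 0.0522
finger_force: 40.0
```

Call:
{"fn": "send_rows", "kwargs": {
  "plan": [
    [[-0.01, 0.03, -0.02, 0, 0, 0, 0.045], [-0.02, 0.07, -0.02, 0, 0, 0, 0.045], [-0.03, 0.11, -0.02, 0, 0, 0, 0.045], [-0.04, 0.15, -0.02, 0, 0, 0, 0.045], [-0.05, 0.19, -0.02, 0, 0, 0, 0.045]]
  ]
}}

```text
clock: 5.2
tool_pos: [0.6398, 0.1938, 0.2322]
orientation: [-3.142, 0.0, 3.139]
contact_force: [0.8, -0.8, -1.3]
finger_gap: 0.0519
finger_force: 40.0
```

Call:
{"fn": "send_rows", "kwargs": {
  "plan": [
    [[-0.01, 0.03, 0, 0, 0, 0, 0.045], [-0.02, 0.06, 0, 0, 0, 0, 0.045], [-0.03, 0.072, 0, 0, 0, 0, 0.045], [-0.03, 0.072, 0, 0, 0, 0, 0.045], [-0.03, 0.072, 0, 0, 0, 0, 0.045]]
  ]
}}

```text
clock: 5.7
tool_pos: [0.6697, 0.2635, 0.2314]
orientation: [-3.141, -0.001, 3.139]
contact_force: [-0.1, -0.1, -2.2]
finger_gap: 0.0521
finger_force: 40.0
```

Call:
{"fn": "send_rows", "kwargs": {
  "plan": [
    [[0, 0, 0, 0, 0, 0, 0.045], [0, 0, 0, 0, 0, 0, 0.045], [0, 0, 0, 0, 0, 0, 0.045], [0, 0, 0, 0, 0, 0, 0.045]]
  ]
}}

```text
clock: 6.1
tool_pos: [0.67, 0.2638, 0.2317]
orientation: [3.141, 0.0, 3.139]
contact_force: [0.7, -0.5, -1.8]
finger_gap: 0.0522
finger_force: 40.0
```

```bash
python3 - <<'E'
from h import *
import pickle
c=capture("wrist");pickle.dump(c,open("w2.pkl","wb"));cv2.imwrite("pics/f.png",c["image"])
print(np.round(c["world_from_camera"],3),env.read_state()["tool_pos"])
E
```

```text
[[ 0.002 -0.965 -0.261  0.601]
 [ 1.     0.001  0.001  0.264]
 [-0.001 -0.261  0.965  0.368]
 [ 0.     0.     0.     1.   ]] [0.67000376 0.26395564 0.23165832]
```

View pics/f.png

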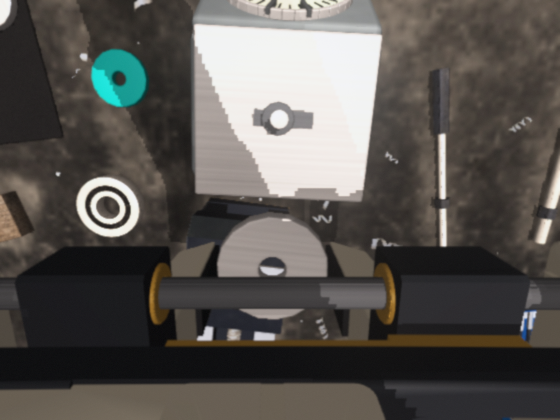

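The wrist view shows the pin top at (279,119), the slot from (253,119) to (313,121), and the held washer with its hole near (272,267) and rim from u 218 to 328, top at v 213.

```bash
python3 - <<'E'
from h import *
import pickle
c=pickle.load(open("w2.pkl","rb"))
P=cloud(c)
print("pan z",[round(float(P[v,u,2]),4) for u,v in[(220,60),(220,160),(340,160),(340,60),(280,170)]],"pin",P[119,279],"washer",[P[v,u] for u,v in[(245,255),(300,255),(273,235)]])
# washer rim by depth+edges
m=(P[...,2]>.212)&(P[...,2]<.226); m[:205]=0;m[276:]=0;m[:,:214]=0;m[:,332:]=0
q=P[m][:,:2]
# circle fit to rim: first washer pixel of each column / row ends
rim=[]
for u in range(222,326,2):
    v=np.nonzero(m[:,u])[0]
    if len(v): rim.append(atz(c,u,v[0]-.5,.218)[:2])
rim=np.array(rim)
from scipy.optimize import least_squares
r=least_squares(lambda p:np.hypot(*(rim-p[:2]).T)-p[2],[.67,.264,.027],loss="soft_l1",f_scale=.0005).x
print("washer c,r",r, np.std(np.hypot(*(rim-r[:2]).T)-r[2]))
print("hole c guess",atz(c,272,267,.218))
for z in(.180,.185,.19):print("pin top",z,atz(c,279,119,z))
print("slot",atz(c,253,119,.1335),atz(c,313,121,.1335),"pan corners",[np.round(atz(c,*p,.136),4) for p in[(194,24),(381,35),(362,201),(196,192)]])
a=cv2.resize(c["image"][95:145,240:325],None,fx=8,fy=8,interpolation=cv2.INTER_CUBIC)
b=cv2.resize(c["image"][205:285,205:340],None,fx=5,fy=5,interpolation=cv2.INTER_CUBIC)
o=np.zeros((400+400,680,3),np.uint8)[:600]
b=b[:190+0] if 0 else cv2.resize(c["image"][250:282,235:310],None,fx=6,fy=6,interpolation=cv2.INTER_CUBIC)
o[:400,:680]=a;o[400:592,:450]=b
cv2.imwrite("pics/g.png",o)
E
```

```text
pan z [0.13, 0.1301, 0.1302, 0.1297, 0.1296] pin [0.6015611  0.26777871 0.18289014] washer [array([0.66321969, 0.25133657, 0.21828629]), array([0.66314728, 0.27720819, 0.21853488]), array([0.65359331, 0.26452898, 0.21741003])]
washer c,r [0.6685558  0.26421363 0.02578013] 0.00021149689512632428
hole c guess [0.6694963  0.26403858 0.218     ]
pin top 0.18 [0.60157641 0.26783349 0.18      ]
pin top 0.185 [0.60154992 0.26773872 0.185     ]
pin top 0.19 [0.60152342 0.26764395 0.19      ]
slot [0.60179885 0.25147702 0.1335    ] [0.60315065 0.2912884  0.1335    ] pan corners [array([0.5459, 0.2165, 0.136 ]), array([0.5522, 0.3312, 0.136 ]), array([0.6572, 0.3268, 0.136 ]), array([0.6507, 0.2113, 0.136 ])]
```

View pics/g.png

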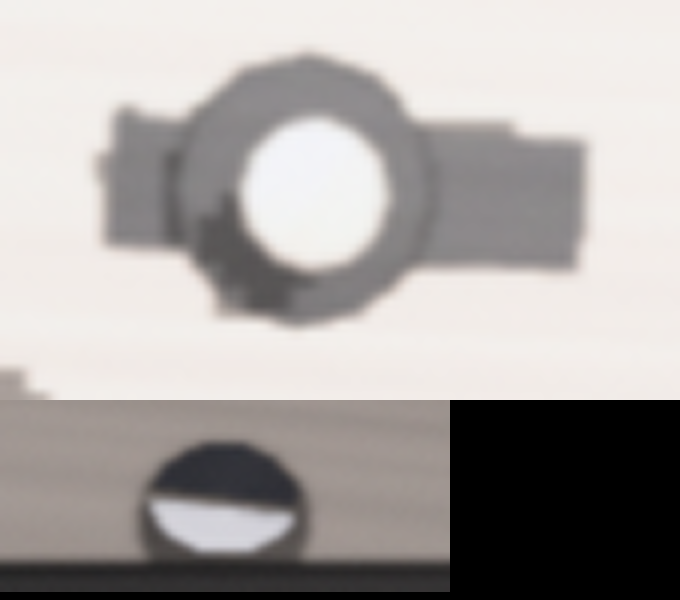

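Pan top measures 0.130 (preloaded 8 mm), pin top at (0.6017, 0.2678, 0.182), and the held washer's centre about (0.6705, 0.264).

Call:
{"fn": "send_rows", "kwargs": {
  "plan": [
    [[0.025, 0.0015, 0, 0, 0, 0, 0.045], [0.055, 0.003, 0, 0, 0, 0, 0.045], [0.069, 0.0037, 0, 0, 0, 0, 0.045], [0.069, 0.0037, 0, 0, 0, 0, 0.045], [0.069, 0.0037, 0, 0, 0, 0, 0.045]]
  ]
}}

```text
clock: 6.65
tool_pos: [0.6015, 0.2681, 0.2319]
orientation: [3.141, 0.001, 3.14]
contact_force: [0.7, -1.0, -1.5]
finger_gap: 0.052
finger_force: 40.0
```

Call:
{"fn": "send_rows", "kwargs": {
  "plan": [
    [[0, 0, 0.005, 0, 0, 0, 0.045], [0, 0, 0.01, 0, 0, 0, 0.045], [0, 0, 0.015, 0, 0, 0, 0.045], [0, 0, 0.019, 0, 0, 0, 0.045], [0, 0, 0.021, 0, 0, 0, 0.045]]
  ]
}}

```text
clock: 7.15
tool_pos: [0.6009, 0.268, 0.2096]
orientation: [-3.141, -0.001, 3.14]
contact_force: [-0.2, 0.3, -0.9]
finger_gap: 0.0525
finger_force: 40.0
```

Call:
{"fn": "send_rows", "kwargs": {
  "plan": [
    [[0, 0, 0.003, 0, 0, 0, 0.045], [0, 0, 0.006, 0, 0, 0, 0.045], [0, 0, 0.009, 0, 0, 0, 0.045], [0, 0, 0.012, 0, 0, 0, 0.045], [0, 0, 0.015, 0, 0, 0, 0.045]]
  ]
}}

```text
clock: 7.65
tool_pos: [0.601, 0.2682, 0.1953]
orientation: [3.141, 0.0, 3.14]
contact_force: [0.2, -0.2, -0.7]
finger_gap: 0.052
finger_force: 40.0
```

Call:
{"fn": "send_rows", "kwargs": {
  "plan": [
    [[0, 0, 0, 0, 0, 0, 0.045], [0, 0, 0, 0, 0, 0, 0.045], [0, 0, 0, 0, 0, 0, 0.045]]
  ]
}}

```text
clock: 7.95
tool_pos: [0.6011, 0.2682, 0.1956]
orientation: [3.142, 0.0, 3.14]
contact_force: [0.7, -0.9, -1.1]
finger_gap: 0.0525
finger_force: 40.0
```

Call:
{"fn": "send_rows", "kwargs": {
  "plan": [
    [[0, 0, 0.002, 0, 0, 0, 0.045], [0, 0, 0.004, 0, 0, 0, 0.045], [0, 0, 0.006, 0, 0, 0, 0.045], [0, 0, 0.008, 0, 0, 0, 0.045], [0, 0, 0.008, 0, 0, 0, 0.045]]
  ]
}}

```text
clock: 8.45
tool_pos: [0.6008, 0.2681, 0.187]
orientation: [-3.141, -0.001, 3.14]
contact_force: [0.2, 0.3, -1.3]
finger_gap: 0.0522
finger_force: 40.0
```

```bash
python3 - <<'E'
from h import *
c=capture("side");P=cloud(c)
print([np.round(P[v,u],4) for u,v in[(220,268),(250,268),(225,255),(250,255)]])
a=cv2.resize(c["image"][180:310,170:310],None,fx=5,fy=5,interpolation=cv2.INTER_CUBIC)[:600]
cv2.imwrite("pics/i.png",a)
s=env.read_state();print(s["contact_force"],s["tool_pos"])
E
```

```text
[array([0.6231, 0.31  , 0.1307]), array([0.5704, 0.3098, 0.1299]), array([0.619 , 0.2619, 0.1315]), array([0.5724, 0.2596, 0.1297])]
[-0.29156536 -0.14854015 -1.09808543] [0.60092023 0.26807769 0.18720763]
```

View pics/i.png

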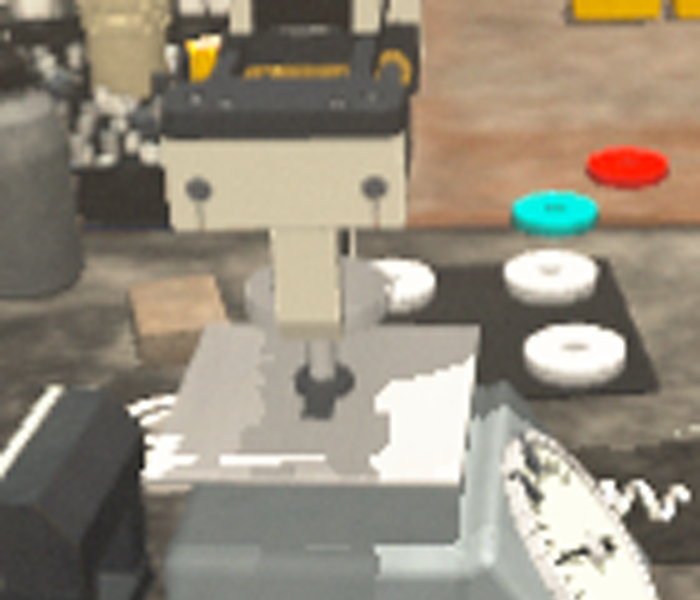

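The side view shows the washer around the pin, well below its top, with the pan still at 0.130, so it is threaded. I'll lower it.

Call:
{"fn": "send_rows", "kwargs": {
  "plan": [
    [[0, 0, 0.005, 0, 0, 0, 0.045], [0, 0, 0.01, 0, 0, 0, 0.045], [0, 0, 0.015, 0, 0, 0, 0.045], [0, 0, 0.02, 0, 0, 0, 0.045], [0, 0, 0.024, 0, 0, 0, 0.045]]
  ]
}}

```text
clock: 9.0
tool_pos: [0.6009, 0.2681, 0.1627]
orientation: [-3.141, -0.001, 3.14]
contact_force: [-0.6, 0.0, -2.3]
finger_gap: 0.0524
finger_force: 40.0
```

Call:
{"fn": "send_rows", "kwargs": {
  "plan": [
    [[0, 0, 0.002, 0, 0, 0, 0.045], [0, 0, 0.004, 0, 0, 0, 0.045], [0, 0, 0.006, 0, 0, 0, 0.045], [0, 0, 0.006, 0, 0, 0, 0.045], [0, 0, 0.006, 0, 0, 0, 0.045]]
  ]
}}

```text
clock: 9.5
tool_pos: [0.6011, 0.2681, 0.1576]
orientation: [3.142, 0.0, 3.14]
contact_force: [-1.1, -0.1, -0.8]
finger_gap: 0.0524
finger_force: 40.0
```

```bash
python3 - <<'E'
from h import *
c=capture("side");P=cloud(c)
print([np.round(P[v,u],4) for u,v in[(220,270),(250,270),(225,308),(250,266)]])
s=env.read_state();print(s["contact_force"],s["tool_pos"])
E
```

```text
[array([0.6231, 0.3117, 0.1277]), array([0.5704, 0.3133, 0.1278]), array([0.6147, 0.3411, 0.0684]), array([0.5709, 0.2999, 0.1284])]
[-0.75235768 -0.30404468 -0.81587846] [0.60107099 0.26817461 0.15765966]
```

Call:
{"fn": "send_rows", "kwargs": {
  "plan": [
    [[0, 0, 0.001, 0, 0, 0, 0.045], [0, 0, 0.001, 0, 0, 0, 0.056], [0, 0, 0.001, 0, 0, 0, 0.065], [0, 0, 0.001, 0, 0, 0, 0.075], [0, 0, 0.001, 0, 0, 0, 0.075]]
  ]
}}

```text
clock: 10.05
tool_pos: [0.6011, 0.2682, 0.1565]
orientation: [3.141, 0.0, 3.14]
contact_force: [0.3, 0.1, -0.2]
finger_gap: 0.0733
finger_force: 0.0
```

Call:
{"fn": "send_rows", "kwargs": {
  "plan": [
    [[0, 0, -0.01, 0, 0, 0, 0.075], [0, 0, -0.04, 0, 0, 0, 0.075], [0, 0, -0.085, 0, 0, 0, 0.075], [-0.0, 0, -0.11, 0, 0, 0, 0.075], [-0.0, 0, -0.11, 0, 0, 0, 0.075]]
  ]
}}

```text
clock: 10.55
tool_pos: [0.6031, 0.2689, 0.272]
orientation: [3.138, 0.007, 3.139]
contact_force: [0.4, -0.6, 0.0]
finger_gap: 0.0751
finger_force: 0.0
```

Call:
{"fn": "send_rows", "kwargs": {
  "plan": [
    [[0.03, -0.03, 0.0, 0, 0, 0, 0.075], [0.06, -0.06, 0, 0, 0, 0, 0.075], [0.09, -0.09, 0, 0, 0, 0, 0.075], [0.106, -0.12, 0, 0, 0, 0, 0.075], [0.106, -0.15, 0, 0, 0, 0, 0.075]]
  ]
}}

```text
clock: 11.05
tool_pos: [0.4922, 0.1175, 0.2665]
orientation: [3.141, -0.001, 3.141]
contact_force: [-0.1, -0.4, 1.1]
finger_gap: 0.0751
finger_force: 0.0
```

```bash
python3 - <<'E'
from h import *
c=capture("scene");P=cloud(c)
cv2.imwrite("pics/j.png",cv2.resize(c["image"][105:200,195:295],None,fx=6,fy=6,interpolation=cv2.INTER_CUBIC))
s=env.read_state();print(s["contact_force"],s["tool_pos"],s["finger_gap"])
E
```

```text
[ 0.5028528  -5.641856   -0.61242358] [0.49351829 0.11147722 0.26675384] 0.07447789014085879
```

View pics/j.png

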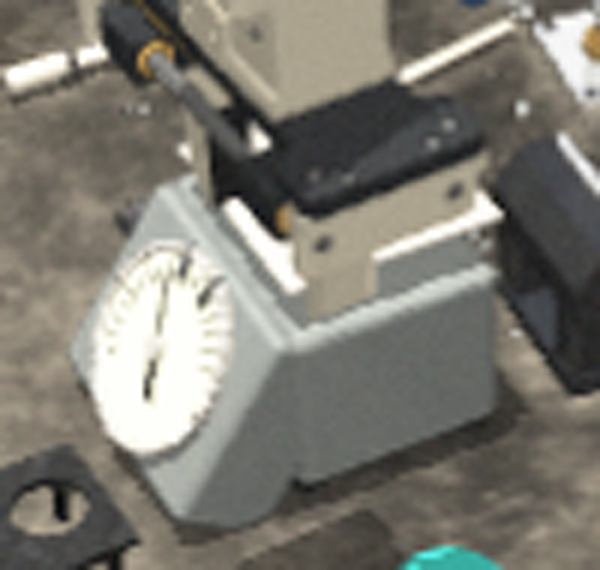

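The dial crop shows the tabs at (185,262) and (207,290) and the pointer tip at (168,275), just left of the left tab. This matches the pan estimate of about 1.67 rad, so one more washer should bring it in. Next is the washer at (0.4957, -0.001).

Call:
{"fn": "send_rows", "kwargs": {
  "plan": [
    [[0, -0.03, 0.02, 0, 0, 0, 0.075], [0, -0.06, 0.05, 0, 0, 0, 0.075], [0, -0.095, 0.085, 0, 0, 0, 0.075], [0, -0.119, 0.12, 0, 0, 0, 0.075], [0, -0.119, 0.15, 0, 0, 0, 0.075]]
  ]
}}

```text
clock: 11.6
tool_pos: [0.4939, -0.0047, 0.1151]
orientation: [-3.14, -0.0, 3.134]
contact_force: [-1.1, 1.0, 1.1]
finger_gap: 0.075
finger_force: 0.0
```

Call:
{"fn": "send_rows", "kwargs": {
  "plan": [
    [[0, 0, 0, 0, 0, 0, 0.075], [0, 0, 0.025, 0, 0, 0, 0.075], [0, 0, 0.05, 0, 0, 0, 0.075], [0, 0, 0.07, 0, 0, 0, 0.075], [0, 0, 0.08, 0, 0, 0, 0.075]]
  ]
}}

```text
clock: 12.1
tool_pos: [0.4948, 0.0003, 0.0363]
orientation: [3.141, -0.0, 3.141]
contact_force: [0.1, -0.1, 0.4]
finger_gap: 0.0754
finger_force: 0.0
```

Call:
{"fn": "send_rows", "kwargs": {
  "plan": [
    [[0, 0, 0, 0, 0, 0, 0.075], [0, 0, 0, 0, 0, 0, 0.075], [0, 0, 0, 0, 0, 0, 0.075], [0, 0, 0, 0, 0, 0, 0.075]]
  ]
}}

```text
clock: 12.5
tool_pos: [0.4952, -0.0005, 0.0374]
orientation: [3.141, 0.002, 3.14]
contact_force: [-0.1, 0.2, 0.2]
finger_gap: 0.0748
finger_force: 0.0
```

```bash
python3 - <<'E'
from h import *
c=capture("side");P=cloud(c)
print([np.round(P[v,u],4) for u,v in[(220,272),(250,272),(205,270)]])
Q=P.reshape(-1,3);m=(np.hypot(Q[:,0]-.6015,Q[:,1]-.268)<.02)&(Q[:,2]>.135);print("top of washer",np.nanpercentile(Q[m][:,2],[10,30,50,70,100]))
s=env.read_state();print(s["contact_force"],s["tool_pos"])
E
```

```text
[array([0.6224, 0.318 , 0.1273]), array([0.5702, 0.3193, 0.1273]), array([0.6502, 0.308 , 0.1259])]
top of washer [0.14253128 0.1432914  0.14398321 0.15710788 0.1796788 ]
[0.24634743 0.76272218 0.86442625] [ 0.49503138 -0.00054263  0.0372347 ]
```

Call:
{"fn": "send_rows", "kwargs": {
  "plan": [
    [[0, 0, 0.004, 0, 0, 0, 0.075], [0, 0, 0.008, 0, 0, 0, 0.075], [0, 0, 0.011, 0, 0, 0, 0.075], [0, 0, 0.011, 0, 0, 0, 0.075], [0, 0, 0.011, 0, 0, 0, 0.062]]
  ]
}}

```text
clock: 13.05
tool_pos: [0.4945, -0.0011, 0.0253]
orientation: [-3.141, -0.0, 3.139]
contact_force: [0.5, -2.1, 3.0]
finger_gap: 0.0708
finger_force: 1.4
```

Call:
{"fn": "send_rows", "kwargs": {
  "plan": [
    [[0, 0, 0, 0, 0, 0, 0.045], [0, 0, 0, 0, 0, 0, 0.045], [0, 0, 0.0, 0, 0, 0, 0.045], [0, 0, 0.0, 0, 0, 0, 0.045], [0, 0, 0.0, 0, 0, 0, 0.045]]
  ],
  "newtons": 20
}}

```text
clock: 13.55
tool_pos: [0.4946, -0.0006, 0.0254]
orientation: [3.142, 0.0, 3.14]
contact_force: [0.7, -0.7, 0.7]
finger_gap: 0.052
finger_force: 20.3
```

Call:
{"fn": "send_rows", "kwargs": {
  "plan": [
    [[0, 0, -0.01, 0, 0, 0, 0.045], [0, 0, -0.05, 0, 0, 0, 0.045], [0, 0, -0.095, 0, 0, 0, 0.045], [0, 0, -0.14, 0, 0, 0, 0.045], [0, 0, -0.185, 0, 0, 0, 0.045]]
  ],
  "newtons": 40
}}

```text
clock: 14.05
tool_pos: [0.4936, -0.0007, 0.2127]
orientation: [-3.142, -0.001, 3.14]
contact_force: [0.6, 1.0, -0.3]
finger_gap: 0.0523
finger_force: 40.0
```

Call:
{"fn": "send_rows", "kwargs": {
  "plan": [
    [[-0.03, 0.02, -0.022, 0, 0, 0, 0.045], [-0.065, 0.05, -0.022, 0, 0, 0, 0.045], [-0.1, 0.08, -0.022, 0, 0, 0, 0.045], [-0.13, 0.12, -0.022, 0, 0, 0, 0.045], [-0.155, 0.16, -0.022, 0, 0, 0, 0.045]]
  ]
}}

```text
clock: 14.55
tool_pos: [0.6507, 0.1601, 0.2328]
orientation: [-3.141, -0.0, 3.139]
contact_force: [0.8, -0.9, -0.7]
finger_gap: 0.0521
finger_force: 40.0
```

Call:
{"fn": "send_rows", "kwargs": {
  "plan": [
    [[-0.01, 0.04, 0, 0, 0, 0, 0.045], [-0.02, 0.08, 0, 0, 0, 0, 0.045], [-0.02, 0.1046, 0, 0, 0, 0, 0.045], [-0.02, 0.1046, 0, 0, 0, 0, 0.045], [-0.02, 0.1046, 0, 0, 0, 0, 0.045]]
  ]
}}

```text
clock: 15.05
tool_pos: [0.6693, 0.264, 0.2323]
orientation: [-3.141, -0.001, 3.141]
contact_force: [0.1, -0.5, -1.2]
finger_gap: 0.0522
finger_force: 40.0
```

Call:
{"fn": "send_rows", "kwargs": {
  "plan": [
    [[0, 0, 0, 0, 0, 0, 0.045], [0, 0, 0, 0, 0, 0, 0.045], [0, 0, 0, 0, 0, 0, 0.045], [0, 0, 0, 0, 0, 0, 0.045]]
  ]
}}

```text
clock: 15.45
tool_pos: [0.6701, 0.2629, 0.2327]
orientation: [3.142, 0.0, 3.139]
contact_force: [0.0, 0.2, -1.4]
finger_gap: 0.0523
finger_force: 40.0
```

```bash
cat > rim.py <<'E'
from h import *
import pickle
from scipy.optimize import least_squares
def rim(c,dz):
    P=cloud(c);z0=np.nanmedian(P[225:255,240:305,2])
    m=abs(P[...,2]-z0)<.007; m[:205]=0;m[276:]=0;m[:,:214]=0;m[:,332:]=0
    r=[]
    for u in range(222,326,2):
        v=np.nonzero(m[:,u])[0]
        if len(v): r.append(atz(c,u,v[0]-.5,z0)[:2])
    r=np.array(r)
    return z0,least_squares(lambda p:np.hypot(*(r-p).T)-.0262,[.67,.264],loss="soft_l1",f_scale=.0005).x
if __name__=="__main__":
    c=capture("wrist");s=env.read_state();pickle.dump(c,open("w3.pkl","wb"))
    o=pickle.load(open("w2.pkl","rb"))
    print("old",rim(o,0),"TCP .6700 .2640 .2317","new",rim(c,0),s["tool_pos"],s["contact_force"])
    def tip(c):
        g=c["image"][105:135,262:297].min(2); m=(g>200).astype(np.uint8)
        n,l,st,ce=cv2.connectedComponentsWithStats(m); k=np.argmin(np.hypot(*(ce-[17,14]).T)+999*(st[:,4]>900)+999*(st[:,4]<100)); return ce[k]+[262,105],st[k]
    for x in(o,c): t=tip(x);print("pin",t[0],t[1],atz(x,*t[0],.182))
    P=cloud(c);Q=P.reshape(-1,3);m=(np.hypot(Q[:,0]-.6015,Q[:,1]-.268)<.026)&(Q[:,2]>.135)&(Q[:,2]<.15);print("seated",Q[m].mean(0),Q[m].min(0),Q[m].max(0))
E
python3 rim.py
```

```text
old (np.float64(0.21831902566936184), array([0.66877183, 0.26418826])) TCP .6700 .2640 .2317 new (np.float64(0.22042458587522468), array([0.66847863, 0.26327139])) [0.67011855 0.26308034 0.23264008] [ 0.31128515  0.47098713 -2.45853075]
pin [278.88095238 118.65873016] [  8   5  18  18 252] [0.60139265 0.26773232 0.182     ]
pin [278.61285266 119.30407524] [  0   0  35  30 638] [0.60187235 0.26667341 0.182     ]
seated [0.60101064 0.26802637 0.14332295] [0.57566126 0.24206895 0.13574916] [0.62742211 0.29385675 0.14564234]
```

Call:
{"fn": "send_rows", "kwargs": {
  "plan": [
    [[0.025, 0.0015, 0, 0, 0, 0, 0.045], [0.055, 0.003, 0, 0, 0, 0, 0.045], [0.0687, 0.005, 0, 0, 0, 0, 0.045], [0.0687, 0.005, 0, 0, 0, 0, 0.045], [0.0687, 0.005, 0, 0, 0, 0, 0.045]]
  ]
}}

```text
clock: 16.0
tool_pos: [0.6018, 0.2687, 0.2329]
orientation: [3.141, 0.001, 3.14]
contact_force: [-0.1, -0.1, -1.5]
finger_gap: 0.0521
finger_force: 40.0
```

Call:
{"fn": "send_rows", "kwargs": {
  "plan": [
    [[0, 0, 0.005, 0, 0, 0, 0.045], [0, 0, 0.01, 0, 0, 0, 0.045], [0, 0, 0.015, 0, 0, 0, 0.045], [0, 0, 0.02, 0, 0, 0, 0.045], [0, 0, 0.025, 0, 0, 0, 0.045]]
  ]
}}

```text
clock: 16.5
tool_pos: [0.6014, 0.2686, 0.2067]
orientation: [-3.141, -0.0, 3.14]
contact_force: [-1.0, 0.4, -1.4]
finger_gap: 0.052
finger_force: 40.0
```

Call:
{"fn": "send_rows", "kwargs": {
  "plan": [
    [[0, 0, 0.003, 0, 0, 0, 0.045], [0, 0, 0.006, 0, 0, 0, 0.045], [0, 0, 0.009, 0, 0, 0, 0.045], [0, 0, 0.012, 0, 0, 0, 0.045], [0, 0, 0.015, 0, 0, 0, 0.045]]
  ]
}}

```text
clock: 17.0
tool_pos: [0.6014, 0.2688, 0.1923]
orientation: [3.141, 0.0, 3.14]
contact_force: [0.2, -0.9, -2.1]
finger_gap: 0.0522
finger_force: 40.0
```

Call:
{"fn": "send_rows", "kwargs": {
  "plan": [
    [[0, 0, 0.003, 0, 0, 0, 0.045], [0, 0, 0.006, 0, 0, 0, 0.045], [0, 0, 0.008, 0, 0, 0, 0.045], [0, 0, 0.008, 0, 0, 0, 0.045], [0, 0, 0.008, 0, 0, 0, 0.045]]
  ]
}}

```text
clock: 17.5
tool_pos: [0.6014, 0.2688, 0.1845]
orientation: [3.142, 0.0, 3.14]
contact_force: [-0.4, 0.6, -1.1]
finger_gap: 0.0522
finger_force: 40.0
```

```bash
python3 - <<'E'
from h import *
c=capture("side");P=cloud(c)
print([np.round(P[v,u],4) for u,v in[(220,272),(250,272),(205,270)]])
s=env.read_state();print(s["contact_force"],s["tool_pos"])
E
```

```text
[array([0.6225, 0.3174, 0.1269]), array([0.5702, 0.318 , 0.1266]), array([0.6498, 0.31  , 0.127 ])]
[-0.29475822  0.53534046 -0.82115703] [0.60144087 0.26874942 0.18458134]
```

Threaded again: the pan is unmoved and there's no upward force. I'll lower and release.

Call:
{"fn": "send_rows", "kwargs": {
  "plan": [
    [[0, 0, 0.005, 0, 0, 0, 0.045], [0, 0, 0.01, 0, 0, 0, 0.045], [0, 0, 0.014, 0, 0, 0, 0.045], [0, 0, 0.016, 0, 0, 0, 0.045], [0, 0, 0.017, 0, 0, 0, 0.045]]
  ]
}}

```text
clock: 18.05
tool_pos: [0.6012, 0.2687, 0.167]
orientation: [-3.141, -0.0, 3.14]
contact_force: [0.3, 1.0, -1.4]
finger_gap: 0.0521
finger_force: 40.0
```

Call:
{"fn": "send_rows", "kwargs": {
  "plan": [
    [[0, 0, 0.001, 0, 0, 0, 0.045], [0, 0, 0.002, 0, 0, 0, 0.045], [0, 0, 0.003, 0, 0, 0, 0.045], [0, 0, 0.0045, 0, 0, 0, 0.045], [0, 0, 0.0045, 0, 0, 0, 0.045]]
  ]
}}

```text
clock: 18.55
tool_pos: [0.6014, 0.2688, 0.163]
orientation: [3.141, 0.0, 3.14]
contact_force: [0.2, 0.1, -0.7]
finger_gap: 0.052
finger_force: 40.2
```

```bash
python3 - <<'E'
from h import *
c=capture("side");P=cloud(c)
print([np.round(P[v,u],4) for u,v in[(220,272),(250,272),(205,270)]])
s=env.read_state();print(s["contact_force"],s["tool_pos"])
E
```

```text
[array([0.6232, 0.3126, 0.1242]), array([0.5704, 0.3144, 0.1245]), array([0.6506, 0.3056, 0.1245])]
[-0.33967666  0.09706598  0.26081804] [0.60144368 0.26877039 0.1630411 ]
```

Pan sank another 2.5 mm. Releasing and backing off clear.

Call:
{"fn": "send_rows", "kwargs": {
  "plan": [
    [[0, 0, 0.0003, 0, 0, 0, 0.05], [0, 0, 0.0003, 0, 0, 0, 0.056], [0, 0, 0.0003, 0, 0, 0, 0.065], [0, 0, 0.0003, 0, 0, 0, 0.075], [0, 0, 0.0003, 0, 0, 0, 0.075]]
  ]
}}

```text
clock: 19.1
tool_pos: [0.6014, 0.2688, 0.1627]
orientation: [3.142, 0.0, 3.14]
contact_force: [0.7, -0.3, 1.0]
finger_gap: 0.073
finger_force: 0.0
```

Call:
{"fn": "send_rows", "kwargs": {
  "plan": [
    [[0, 0, -0.01, 0, 0, 0, 0.075], [0, 0, -0.04, 0, 0, 0, 0.075], [0, 0, -0.085, 0, 0, 0, 0.075], [-0.0, 0, -0.11, 0, 0, 0, 0.075], [-0.0, 0, -0.11, 0, 0, 0, 0.075]]
  ]
}}

```text
clock: 19.6
tool_pos: [0.6034, 0.2694, 0.2782]
orientation: [3.138, 0.007, 3.14]
contact_force: [0.1, 0.7, 0.5]
finger_gap: 0.075
finger_force: 0.0
```

Call:
{"fn": "send_rows", "kwargs": {
  "plan": [
    [[0.03, -0.03, 0.0, 0, 0, 0, 0.075], [0.06, -0.06, 0, 0, 0, 0, 0.075], [0.09, -0.09, 0, 0, 0, 0, 0.075], [0.12, -0.12, 0, 0, 0, 0, 0.075], [0.14, -0.15, 0, 0, 0, 0, 0.075]]
  ]
}}

```text
clock: 20.1
tool_pos: [0.4587, 0.1178, 0.2724]
orientation: [3.141, -0.001, 3.14]
contact_force: [0.6, -0.1, 0.9]
finger_gap: 0.0745
finger_force: 0.0
```

Call:
{"fn": "send_rows", "kwargs": {
  "plan": [
    [[0, -0.03, 0, 0, 0, 0, 0.075], [0, -0.07, 0, 0, 0, 0, 0.075], [0, -0.11, 0, 0, 0, 0, 0.075], [0, -0.14, 0, 0, 0, 0, 0.075], [0, -0.14, 0, 0, 0, 0, 0.075]]
  ]
}}

```text
clock: 20.6
tool_pos: [0.4602, -0.0255, 0.2728]
orientation: [-3.14, 0.0, 3.133]
contact_force: [0.4, -0.4, 1.2]
finger_gap: 0.075
finger_force: 0.0
```

Call:
{"fn": "send_rows", "kwargs": {
  "plan": [
    [[0, 0, 0, 0, 0, 0, 0.075], [0, 0, 0, 0, 0, 0, 0.075], [0, 0, 0, 0, 0, 0, 0.075], [0, 0, 0, 0, 0, 0, 0.075], [0, 0, 0, 0, 0, 0, 0.075]]
  ]
}}

```text
clock: 21.1
tool_pos: [0.4608, -0.0204, 0.2726]
orientation: [3.142, -0.0, 3.141]
contact_force: [-0.2, 0.5, -0.1]
finger_gap: 0.0751
finger_force: 0.0
```

```bash
python3 - <<'E'
from h import *
c=capture("scene");d=capture("side");P=cloud(d)
print([np.round(P[v,u],4) for u,v in[(220,272),(250,272),(205,270)]])
Q=P.reshape(-1,3);m=(np.hypot(Q[:,0]-.6015,Q[:,1]-.268)<.025)&(Q[:,2]>.145)&(Q[:,2]<.16);print("top of washer",np.percentile(Q[m][:,2],[10,50,90]))
a=cv2.resize(c["image"][105:200,195:295],None,fx=4,fy=6,interpolation=cv2.INTER_CUBIC)
b=cv2.resize(d["image"][220:320,190:290],None,fx=4,fy=5.7,interpolation=cv2.INTER_CUBIC)
cv2.imwrite("pics/k.png",np.hstack([a,b]))
s=env.read_state();print(s["contact_force"],s["tool_pos"],a.shape,b.shape)
E
```

```text
[array([0.6231, 0.3134, 0.1246]), array([0.5705, 0.3139, 0.1242]), array([0.6506, 0.3057, 0.1246])]
top of washer [0.15000398 0.1506917  0.15190659]
[ 0.62197456  0.10752764 -0.02679159] [ 0.4607999  -0.02068115  0.27259397] (570, 400, 3) (570, 400, 3)
```

View pics/k.png

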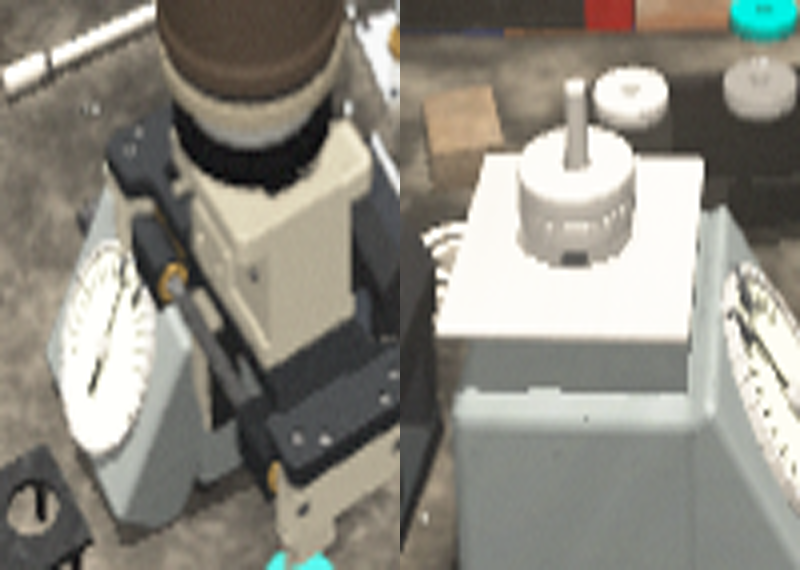

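Two washers sit flat on the pin. The pointer is past the left tab, but the arm hides the right one, so I'll measure the dial with the wrist camera.

Call:
{"fn": "send_rows", "kwargs": {
  "plan": [
    [[0, 0.045, 0, 0, 0, 0, 0.075], [0, 0.09, 0, 0, 0, 0, 0.075], [0, 0.135, 0, 0, 0, 0, 0.075], [0, 0.18, 0, 0, 0, 0, 0.075], [0, 0.225, 0, 0, 0, 0, 0.075]]
  ]
}}

```text
clock: 21.7
tool_pos: [0.461, 0.2059, 0.2728]
orientation: [3.141, 0.0, 3.14]
contact_force: [0.6, -1.0, -0.8]
finger_gap: 0.075
finger_force: 0.0
```

Call:
{"fn": "send_rows", "kwargs": {
  "plan": [
    [[0, 0.04, 0, 0, 0, 0, 0.075], [0, 0.06, 0, 0, 0, 0, 0.075], [0, 0.06, 0, 0, 0, 0, 0.075], [0, 0.06, 0, 0, 0, 0, 0.075], [0, 0.06, 0, 0, 0, 0, 0.075]]
  ]
}}

```text
clock: 22.2
tool_pos: [0.4616, 0.2625, 0.2727]
orientation: [-3.141, 0.0, 3.138]
contact_force: [0.7, -0.4, -0.3]
finger_gap: 0.075
finger_force: 0.0
```

```bash
python3 - <<'E'
from h import *
import pickle
c=capture("wrist");pickle.dump(c,open("w4.pkl","wb"))
P=cloud(c);I=c["image"].min(2)
m=(P[...,0]>.38)&(P[...,0]<.56)&(abs(P[...,1]-.268)<.06)&(P[...,2]>.03)&(P[...,2]<.13)&(I>215)
n,l,st,ce=cv2.connectedComponentsWithStats(m.astype(np.uint8));k=1+np.argmax(st[1:,4])
print(st[k],ce[k]); q=P[l==k]; mu=q.mean(0); N=np.linalg.svd(q-mu,full_matrices=False)[2][2]
N*=-np.sign(N[0]); up=np.array([0,0,1.])-N*N[2]; up/=np.linalg.norm(up); rt=np.cross(up,N)
print("normal",N,"mu",mu)
h=cv2.convexHull(np.argwhere(l==k)[:,::-1].astype(np.int32))
hp=P[h[:,0,1],h[:,0,0]]-mu; (a,b),r=cv2.minEnclosingCircle(np.stack([hp@rt,hp@up],-1).astype(np.float32)); print("circle",a,b,r)
# dark pixels around
D=P-mu; X=D@rt-a;Y=D@up-b;R=np.hypot(X,Y);th=np.degrees(np.arctan2(X,Y))
for lo,hi in[(.008,.02),(.02,.03),(.03,.038),(.038,.05)]:
    k2=(R>lo)&(R<hi)&(abs(D@N)<.012)&(I<110)
    hh,e=np.histogram(th[k2],np.arange(-180,181,4)); print(lo,hi,[(int(e[i]),int(hh[i])) for i in np.nonzero(hh>=2)[0]])
E
```

```text
[ 242  196   98   80 4250] [287.53976471 231.32964706]
normal [-0.80450288  0.05184059  0.59168207] mu [0.50723772 0.27844025 0.0678695 ]
circle -0.00843377597630024 0.004063256084918976 0.060617025941610336
0.008 0.02 [(16, 2), (20, 2), (24, 2), (28, 2), (32, 2)]
0.02 0.03 [(-4, 5), (0, 9), (8, 4), (12, 4), (16, 2), (140, 2), (144, 6), (148, 11), (152, 8)]
0.03 0.038 [(-8, 5), (-4, 13), (32, 6), (36, 10), (40, 5), (148, 2), (152, 8), (156, 7)]
0.038 0.05 [(-8, 4), (28, 11), (32, 13)]
```

```bash
python3 - <<'E'
from h import *
import pickle
c=pickle.load(open("w4.pkl","rb"))
P=cloud(c);I=c["image"].min(2)
mu=np.array([.50724,.27844,.06787]);N=np.array([-.8045,.0518,.5917]);N/=np.linalg.norm(N)
up=np.array([0,0,1.])-N*N[2];up/=np.linalg.norm(up);rt=np.cross(up,N)
s=np.arange(-.06,.0601,.0015)
T=np.linalg.inv(np.array(c["world_from_camera"]))
for y in np.arange(.055,-.056,-.002):
    r=""
    for x in s:
        p=T@np.r_[mu+rt*x+up*y,1]; q=cv2.projectPoints(np.array([[p[0],-p[1],-p[2]]]),np.zeros(3),np.zeros(3),K(c),np.array(c["dist_coeffs"],float))[0][0,0]
        u,v=int(round(q[0])),int(round(q[1])); g=I[v,u] if 0<=v<420 and 0<=u<560 else 0
        r+="#" if g<80 else "+" if g<140 else "." if g<190 else " "
    print("%6.3f"%y,r)
E
```

```text
0.055 ++++++++++++++++++++++++++++++++++++++######+++++######++++++++++++.....++++++...
 0.053 ++++++++++++++++++++++++++++++++++........... .......+.+.........................
 0.051 ##+++++++++++     ......                      ...................................
 0.049 #+.                                     ..   ....................................
 0.047 #+                                     ..........................................
 0.045 #+                                    ..   ..    ................................
 0.043 #+                             ++.               .++.............................
 0.041 #+                             ++.          .    .++. .....................++...+
 0.039 #.                             +++..        .   .++..   ................+++++++++
 0.037 +.                             .++.             .++.. .    . ............++++++++
 0.035 .                               +++.    .    .. .++          ...........+.+++++++
 0.033 .                               ++++    .    ...+++       ...  ............++++++
 0.031 .                         
[... 3182 characters left out ...]
.............                                                ...++..+++++++++
-0.043 .   ...............                                           . ..+++......++++++
-0.045     ...............                                           ....+++......++++++
-0.047     ..............+...                                      ....++++.....++++++++
-0.049 .   ...............+...                                    ....++++++++++++++++++
-0.051 .........++++++++++++++++..                              ..++++++++++++++++++++++
-0.053 +....++++++++++++++++++++++.  .                        ++++#####++++#############
-0.055 +++++++++++++########++++++++++...     .         ...++++++#######################
```

In the rectified dial, the tabs are at columns 33 and 50 and the pointer tip at 43. That is about 2.1 rad, clearly between the tabs and consistent with the pan height. Handing in.

```bash
python3 -c "
from rig import env
print(env.job_done())"
```

```text
the job is handed in; nothing more can be done
None
```

The job is handed in: two washers sit flat on the pin, the pointer rests between the limit tabs at about 2.1 rad, and the two spare washers were left on the mat; the simulator returned no verdict.

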